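Close up the coffee grinder

ROBOT

A 6-joint arm with a two-finger parallel gripper is mounted at the origin on a cart in front of the work surface, level with it; the furniture and walls round the work are solid. World frame = base frame: x ahead of the robot, y to its left, z up, the work surface at z = 0. Lengths are in m, angles in rad, forces in N, time in s.
With the tool pointing down it reaches from about 0.275 to 0.775 m from the base axis. Payload 14.6 kg.
Tool frame: the origin (TCP) lies at the very end of the fingers, on their centre line; the grasp point (between the pads) lies bot.tcp_to_grasp behind it (bot.tcp_to_grasp is the distance from the TCP to the grasp point, in m); z points along the fingers, y is the line along which they close (so a half turn about z gives the same grasp; the last joint's range is limited). The gripper opens to 85 mm and grips with 20 to 120 N. Pads are 22 mm wide; open, the fingers measure 114 mm over their backs; the gripper's body (76 mm by 85 mm) begins 54 mm behind the grasp point. The pads swing forward as they close: fully open they stand 13 mm farther back than shut.
Start: joints at [1.038, 0.263, -0.048, 1.259, 0, 1.415], TCP at [0.194, 0.488, 0.231] pointing down, gripper open.
Joint ranges: [-2.65, 2.65], [-0.89, 1.7], [-1.18, 1.37], [-2.13, 2.11], [-1.35, 1.29], [-3.14, 3.14]. Speed limits (rad/s): [1.89, 1.89, 2.57, 2.79, 3.14, 3.14].

INTERFACE

Orientations are given as a unit quaternion [x, y, z, w].
In Python, from plant import bot, vision gives the robot as it stands.
- The arm moves only by the tool carry_out, never from a script. Its argument "motion" is a list of rows, each a list of 3 entries, a list of its own where there are three numbers: the shift along the tool's x, y, z in cm, then the turn, a rotation vector about the tool's x, y, z in rad, then the gripper's target within -1 to 1 (shut at 1, half-way at 0, fully open at -1). A call has 1 to 5 rows; each row is the pose to reach, as a shift and turn from the pose commanded when the call began, along the tool's axes at that moment; what a row does not reach only later rows make up. A row lasts 1/12 s, in which the tool goes at most 41.7 mm and 7.16 degrees, less where a joint would pass 70% of its speed; a pose out of reach is approached as far as the arm can. A call with a gripper value outside its range is refused whole. The fingers move at their own pace and stop on an object; the grip force is fixed at half the most. Time passes only in rows, so rows that repeat a pose let the fingers close. It gives the time, the measured TCP pose, the force, the opening and the grip force at its end, in the units of the state.
- bot.get_obs(): the state, without advancing time (a new reading comes with each control period).
- vision.read_camera(name): name is "side" or "top" or "wrist"; returns the picture (384x512x3 uint8, red, green, blue); there is no depth.
- vision.camera_info(name): a dict with "fovy" (degrees; the focal length in pixels is half the picture's height over the tangent of half this angle, whatever the lens; pixels are square), "cx", "cy" (the principal point, pixels), "extrinsics" (4x4, takes a point from world to camera coordinates); the wrist camera has in their place "mount" (4x4, takes a point from camera to tool coordinates, whose origin is the TCP and whose axes are the flange's). Camera axes: x right, y down, z forward; pixel columns grow to the right and rows downward; lengths in m; the calibration is good to about 2 mm. A picture is of the moment at which its call begins: read the wrist's pose just before it. camera_info takes no time and is no camera call.
- bot.hand_in(): hands the job in; it is judged then, once.
The state is a dict: "clock": time; "joints": joint angles; "joint_velocities": joint speeds; "joint_torque": joint torques, N m; "eef_pos": TCP position; "eef_rot": TCP orientation; "contact_force": force on the tool from outside, world axes, zero at the start; "moment": the same for the moment, N m; "opening": finger opening in m; "gripper_force": force on a finger pad.
Only numpy, scipy, OpenCV 4.12 (cv2) and the standard library are available. Lean on these libraries where they do the work, as an engineer would, in place of code of your own. Each camera call takes 0.05 s, during which the arm holds its last target. There are 200 camera calls.

TASK

The coffee grinder that stands out on the worktop between the jars has been left open (the closed one at the back is not meant). With the fingertips, gently push its catch drawer fully home and tip its hopper lid completely shut. Grasp or lift nothing, leave the grinder standing where it is and do not disturb the jars and shaker around it.

Things in the scene. Friction and masses are not known exactly. Their poses are not given: they have to be found in the camera images.
- grinder: black and grey coffee grinder, 120 mm wide, 135 mm deep, 226 mm high when closed, 1.4 to 2.1 kg, standing loose on the worktop (a push of some 10 N slides it). Origin: centre of its underside; z up. Its front (drawer and dial) looks along its own direction (-0.990, -0.139, 0), i.e. -x turned by 8 degrees
- dial (a point): centre of the outer end of a round dial, 33 mm across, 137 mm up on the grinder's front wall, which stands above the drawer from 98 to 185 mm height, 5 mm behind the shut drawer's face. The dial sticks out 15 mm farther than that face, so a gripper pushing the drawer home must lean back from it (some 45 degrees). Not to be turned or used
- drawer_front (a point): point on the front face of the catch drawer, mid-width, 45 mm above the worktop. The face is flat, upright, 95 mm wide, from 12 to 96 mm high; a small pull lip, 40 mm wide, sticks out 6 mm at 80 to 87 mm height. Moves with the drawer; axes as the grinder's
- grinder_catch_drawer (a joint): how far the catch drawer is out (m): 0 fully home, 0.07 fully out; it slides along the grinder's front direction (-0.990, -0.139, 0) with light friction (0.3 N, damping 2 N s/m) and stays where it is left
- grinder_hopper_lid (a joint): angle of the hopper lid (rad): 0 shut and level, 1.48 standing nearly upright; friction in the hinge (about 0.02 N m) keeps it where it is left, so it does not fall shut of itself; a fraction of a newton at the rim moves it
- lid_hinge (a point): middle of the lid's hinge at the back of the grinder's top, 221 mm above the worktop, fixed to the grinder; the hinge axis is level, across the grinder; opened, the lid stands up over it, so it is shut by pushing from behind toward the grinder's front, then down
- lid_edge (a point): the lid's free edge, 91 mm from the hinge, at mid thickness. The lid is a disc 92 mm across and 6 mm thick, on a tab at the hinge; its top, shut, is 226 mm above the worktop
- sugar_jar: bystander: glass jar with a wooden lid, 75 mm across, 110 mm high, loose; origin at the centre of its underside
- salt_shaker: bystander: small shaker, 44 mm across, 90 mm high, loose; origin at the centre of its underside
- cinnamon_jar: bystander: small spice jar, 47 mm across, 98 mm high, loose; origin at the centre of its underside
Not all that is in view belongs to the job. Leave any yellow look-alike of the grinder alone.

How it is judged:
At the end, for the whole second after the job is handed in: The catch drawer is home to within 4 mm, the hopper lid is shut to within 0.06 rad, the grinder stands upright and at rest within 25 mm of where it was, and the two jars and the shaker are within 30 mm of where they were (value of joint grinder_catch_drawer below 0.004 m and value of joint grinder_hopper_lid below 0.06 rad and distance of grinder from where it was at the start of the episode below 0.025 m and angle between grinder's own z axis and vertical below 0.05 rad and linear speed of grinder below 0.01 m/s and not (distance of sugar_jar from where it was at the start of the episode above 0.03 m) and not (distance of salt_shaker from where it was at the start of the episode above 0.03 m) and not (distance of cinnamon_jar from where it was at the start of the episode above 0.03 m)); the robot touches nothing.
It fails at once if the grinder is lifted or tipped (height (world z) of grinder above 0.015 m or angle between grinder's own z axis and vertical above 0.15 rad).
It fails at once if the grinder is shoved more than 40 mm (distance of grinder from where it was at the start of the episode above 0.04 m).
It fails at once if the grinder or a part of it is pinched or pushed with more than 35 N (contact force between the fingers and grinder above 35 N).
It fails at once if a bystander is pinched or pressed with more than 15 N (contact force between the fingers and sugar_jar above 15 N or contact force between the fingers and salt_shaker above 15 N or contact force between the fingers and cinnamon_jar above 15 N).
It fails at once if a bystander is displaced more than 30 mm, lifted or tipped (distance of any of sugar_jar, salt_shaker, cinnamon_jar from where it was at the start of the episode above 0.03 m or angle between any of sugar_jar, salt_shaker, cinnamon_jar's own z axis and vertical above 0.4 rad).
It also fails if it takes over 48 s, if anything falls off the work surface, if the arm or the gripper's body presses on something with over 40 N, if the wrist force passes 120 N, or if a joint passes its speed limit or range.

## Working session

There is one attempt and no reset: what is moved stays moved. The work goes in short steps, Python scripts to look and compute and a tool call to move; the robot and the scene stay as the last step left them, time stands still between calls to the robot, and variables do not carry over. Pictures are saved under pics/ and viewed, at most 10 in all, crops included, and the job is handed in when it is done.

Besides the shell and the picture viewer there is one more tool, called after "Call:" by a JSON object that holds its "api" and its "payload". carry_out: Moves the arm, as the interface text tells. Its arguments: {"type":"object","properties":{"motion":{"type":"array","items":{"type":"array"}}},"required":["motion"]}

```bash
mkdir -p pics; ls; python3 - <<'E'
from plant import bot, vision
import cv2,numpy as np
np.set_printoptions(precision=4,suppress=True)
o=bot.get_obs(); print(o['clock'],o['eef_pos'],o['eef_rot'],o['opening'],bot.tcp_to_grasp)
for n in ['side','top','wrist']:
    im=vision.read_camera(n); cv2.imwrite(f'pics/{n}0.png',im[:,:,::-1]); print(n,vision.camera_info(n))
a=[cv2.imread(f'pics/{n}0.png') for n in ['side','top']]
E
```

```text
pics
0.0 [0.1935 0.4877 0.2308] [ 0.1878  0.9822 -0.0005 -0.0002] 0.08531405386759686 0.0187
side {'fovy': 42.889767087347956, 'cx': 260.96113533096525, 'cy': 191.3155489437742, 'extrinsics': array([[ 0.9536, -0.3012,  0.0013, -0.4224],
       [-0.1412, -0.4507, -0.8815,  0.3654],
       [ 0.2661,  0.8403, -0.4723,  0.8986],
       [ 0.    ,  0.    ,  0.    ,  1.    ]])}
top {'fovy': 46.831748354486464, 'cx': 259.0578684277101, 'cy': 195.72800702701824, 'extrinsics': array([[ 0.0023, -1.    , -0.0046,  0.347 ],
       [-0.9927, -0.0017, -0.1208,  0.5924],
       [ 0.1208,  0.0049, -0.9927,  1.1501],
       [ 0.    ,  0.    ,  0.    ,  1.    ]])}
wrist {'fovy': 71.15015980732632, 'cx': 257.03912984054307, 'cy': 187.82451922516336, 'mount': array([[ 0.0003, -0.9627, -0.2706,  0.0694],
       [ 1.    ,  0.0002,  0.0003,  0.0008],
       [-0.0002, -0.2706,  0.9627, -0.1422],
       [ 0.    ,  0.    ,  0.    ,  1.    ]])}
```

View pics/side0.png

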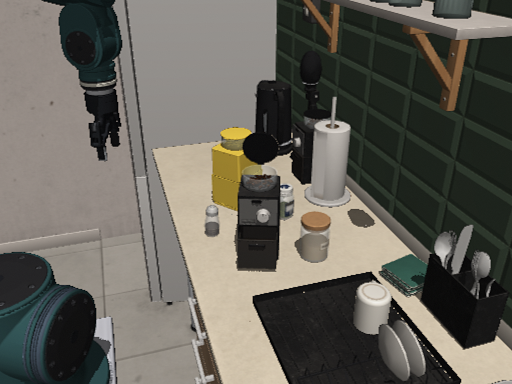

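View pics/top0.png

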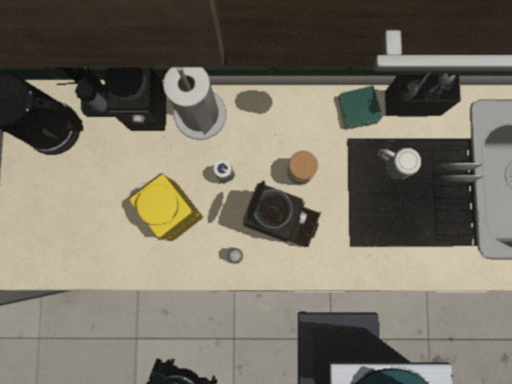

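Candidates: the black open grinder at side (259,225) / top (275,213); the yellow look-alike at side (232,170) / top (163,207), which must be left alone; the closed dark machine at the back, side (310,145) / top (130,100). My choice is the black one with its drawer out and lid up. I'll check it in a close crop.

```bash
python3 - <<'E'
import cv2,numpy as np
a=cv2.imread('pics/side0.png')[125:285,190:340]; b=cv2.imread('pics/top0.png')[145:275,195:335]
A=cv2.resize(a,(400,427),interpolation=2); A=cv2.resize(a,None,fx=3.5,fy=3.5,interpolation=2)[:, :]
B=cv2.resize(b,None,fx=3.5,fy=3.5,interpolation=2)
A=cv2.resize(a,None,fx=2.5,fy=2.5,interpolation=2);B=cv2.resize(b,None,fx=3,fy=3,interpolation=2)
C=np.zeros((400,800,3),np.uint8);C[:A.shape[0],:375]=A;C[:B.shape[0],380:800]=B
C=cv2.convertScaleAbs(C,alpha=1.6,beta=15)
cv2.imwrite('pics/crop0.png',C)
E
```

```text
(no output)
```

View pics/crop0.png

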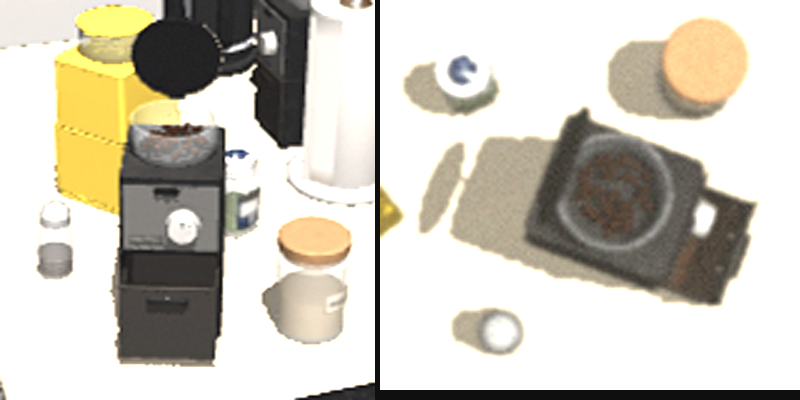

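```bash
cat > h.py <<'E'
import numpy as np
from plant import bot, vision
np.set_printoptions(precision=4,suppress=True)
def ray(n,u,v):
    i=vision.camera_info(n);f=192/np.tan(np.radians(i['fovy']/2));E=np.array(i['extrinsics']);R=E[:3,:3]
    return -R.T@E[:3,3], R.T@np.array([(u-i['cx'])/f,(v-i['cy'])/f,1])
def at(n,u,v,z):
    c,d=ray(n,u,v); return c+d*(z-c[2])/d[2]
def px(n,p):
    i=vision.camera_info(n);f=192/np.tan(np.radians(i['fovy']/2));E=np.array(i['extrinsics']);q=E[:3,:3]@p+E[:3,3]
    return [i['cx']+f*q[0]/q[2],i['cy']+f*q[1]/q[2]]
E
python3 - <<'E'
from h import *
S=lambda x,y:(190+x/2.5,125+y/2.5)
T=lambda x,y:(195+(x-380)/3,145+y/3)
for nm,c,f,p,z in [('dr bot L','side',S,(118,360),.012),('dr bot R','side',S,(213,363),.012),('dr top L','side',S,(120,290),.096),('dr top R','side',S,(216,290),.096),
 ('dr top R','top',T,(755,203),.096),('dr top L','top',T,(720,303),.096),('wall top R','top',T,(705,172),.185),('wall top L','top',T,(658,287),.185),
 ('lid R','top',T,(582,115),.27),('body back L','top',T,(530,238),.185),
 ('dial','top',T,(705,213),.14),('dial','side',S,(184,227),.137),('wall top L','side',S,(122,178),.185),('wall top R','side',S,(222,180),.185),
 ('sugar','top',T,(705,60),.11),('cinn','top',T,(463,72),.098),('salt','top',T,(501,330),.09),('lidtop','side',S,(177,18),.31),('yellow','top',T,(380,210),.15)]:
    print(nm,c,at(c,*f(*p),z))
E
```

```text
dr bot L side [0.4521 0.2224 0.012 ]
dr bot R side [0.5395 0.1899 0.012 ]
dr top L side [0.455  0.2191 0.096 ]
dr top R side [0.5419 0.1919 0.096 ]
dr top R top [0.5416 0.1937 0.096 ]
dr top L top [0.4577 0.2241 0.096 ]
wall top R top [0.5583 0.2441 0.185 ]
wall top L top [0.4691 0.2812 0.185 ]
lid R top [0.5902 0.3401 0.27  ]
body back L top [0.5067 0.38   0.185 ]
dial top [0.5297 0.2401 0.14  ]
dial side [0.5273 0.2463 0.137 ]
wall top L side [0.4739 0.2745 0.185 ]
wall top R side [0.5638 0.2422 0.185 ]
sugar top [0.6613 0.236  0.11  ]
cinn top [0.6529 0.4412 0.098 ]
salt top [0.4349 0.4073 0.09  ]
lidtop side [0.5533 0.3518 0.31  ]
yellow top [0.5309 0.5019 0.15  ]
```

The crop confirms the choice. It is the black grinder with its drawer out (face corners at top crop (755,203)/(720,303)) and its lid standing edge-on at its back (582,118)–(535,225). Top and side agree on the drawer face to within 5 mm: mid (0.498, 0.207), about 51 mm out, push direction (0.33, 0.944). The lid plane is near (0.549, 0.355). I'll do the lid first.

Call:
{"api": "carry_out", "payload": {"motion": [[[-2, 1, -3], [0, 0, 0], 1], [[-6, 2, -5.5], [0, 0, 0], 1], [[-10, 4, -6], [0, 0, 0], 1], [[-14, 6, -6], [0, 0, 0], 1], [[-18, 7, -6], [0, 0, 0], 1]]}}

```text
clock: 0.57
eef_pos: [0.3772, 0.488, 0.2916]
eef_rot: [0.187, 0.982, 0.001, 0.0]
contact_force: [0.8, 0.7, -0.2]
opening: 0.0255
gripper_force: 0.0
```

Call:
{"api": "carry_out", "payload": {"motion": [[[-4, 0, 0], [0, 0, 0], 1], [[-8, 0, 0], [0, 0, 0], 1], [[-12, 0, 0], [0, 0, 0], 1], [[-16, 0, 0], [0, 0, 0], 1], [[-19.5, 0, 0], [0, 0, 0], 1]]}}

```text
clock: 0.98
eef_pos: [0.5587, 0.4142, 0.2907]
eef_rot: [0.188, 0.982, -0.0, -0.0]
contact_force: [-0.2, -0.2, 1.4]
opening: 0.0001
gripper_force: 0.0
```

Call:
{"api": "carry_out", "payload": {"motion": [[[0, 0, 0], [0, 0, 0], 1], [[0, 0, 0], [0, 0, 0], 1]]}}

```text
clock: 1.15
eef_pos: [0.5582, 0.4146, 0.2898]
eef_rot: [0.189, 0.982, -0.001, -0.001]
contact_force: [-0.7, 0.8, -0.2]
opening: 0.0003
gripper_force: 0.0
```

```bash
python3 - <<'E'
from h import *; import cv2
o=bot.get_obs(); print(o['clock'],o['eef_pos'],o['eef_rot'],o['joints'],o['contact_force'],o['opening'])
a=vision.read_camera('side');b=vision.read_camera('top')
A=cv2.resize(a[80:280,190:340],None,fx=2.5,fy=2.5,interpolation=2);B=cv2.resize(b[145:275,195:335],None,fx=3,fy=3,interpolation=2)
C=np.zeros((500,800,3),np.uint8);C[:A.shape[0],:375]=A;C[:B.shape[0],380:800]=B
cv2.imwrite('pics/c1.png',cv2.convertScaleAbs(C,alpha=1.6,beta=15)[:,:,::-1])
E
```

```text
1.15 [0.5582 0.4146 0.2898] [ 0.189   0.982  -0.0005 -0.0006] [ 0.5218  0.5937  0.6543  1.633  -0.      0.9022] [-0.6511  0.8091 -0.1826] 0.0003415136866043619
```

View pics/c1.png

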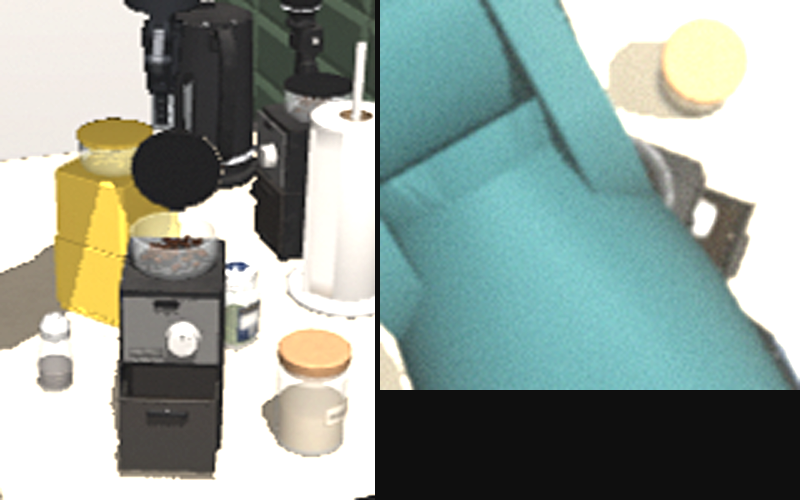

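The fingers (side crop ~(163,110)) are behind the lid and clear of everything, and the lid still stands upright. I'll lower a little and push toward the front.

Call:
{"api": "carry_out", "payload": {"motion": [[[0, 0, 1.0], [0, 0, 0], 1], [[0, -1, 1.7], [0, 0, 0], 1], [[0, -2.2, 1.7], [0, 0, 0], 1], [[0, -3.4, 1.7], [0, 0, 0], 1], [[0, -4.4, 1.7], [0, 0, 0], 1]]}}

```text
clock: 1.67
eef_pos: [0.5386, 0.375, 0.2747]
eef_rot: [0.187, 0.982, 0.0, 0.0]
contact_force: [-0.0, 1.3, -1.1]
opening: -0.0001
gripper_force: 0.8
```

Call:
{"api": "carry_out", "payload": {"motion": [[[0, -0.7, 0], [0, 0, 0], 1], [[0, -1.4, 0], [0, 0, 0], 1], [[0, -2.1, 0], [0, 0, 0], 1], [[0, -2.8, 0], [0, 0, 0], 1], [[0, -3.5, 0], [0, 0, 0], 1]]}}

```text
clock: 2.08
eef_pos: [0.5271, 0.3419, 0.2742]
eef_rot: [0.188, 0.982, 0.0, 0.0]
contact_force: [0.0, 1.3, 0.1]
opening: 0.0003
gripper_force: 0.4
```

```bash
python3 - <<'E'
from h import *; import cv2
o=bot.get_obs(); print(o['clock'],o['eef_pos'],o['contact_force'])
a=vision.read_camera('side');b=vision.read_camera('wrist')
A=cv2.resize(a[80:280,190:340],None,fx=2.5,fy=2.5,interpolation=2);B=cv2.resize(b,(420,315))
C=np.zeros((500,800,3),np.uint8);C[:A.shape[0],:375]=A;C[:B.shape[0],380:800]=B
cv2.imwrite('pics/c2.png',cv2.convertScaleAbs(C,alpha=1.6,beta=15)[:,:,::-1])
E
```

```text
2.0833 [0.5271 0.3419 0.2742] [0.0232 1.3445 0.1012]
```

View pics/c2.png

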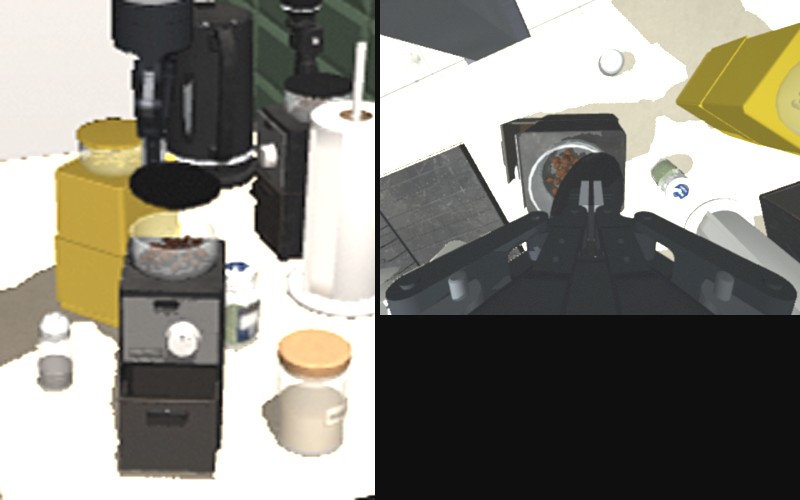

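The lid is tipping (side crop (175,185)) with the fingers on its back and the grinder still. I'll continue along the arc, forward and down.

Call:
{"api": "carry_out", "payload": {"motion": [[[-0.2, -0.9, 0.4], [0, 0, 0], 1], [[-0.4, -1.7, 1.0], [0, 0, 0], 1], [[-0.6, -2.4, 1.7], [0, 0, 0], 1], [[-0.8, -3.0, 2.4], [0, 0, 0], 1], [[-1, -3.5, 3.1], [0, 0, 0], 1]]}}

```text
clock: 2.6
eef_pos: [0.5238, 0.3058, 0.2429]
eef_rot: [0.188, 0.982, 0.0, 0.0]
contact_force: [-0.9, 0.7, 1.1]
opening: 0.0003
gripper_force: 0.5
```

Call:
{"api": "carry_out", "payload": {"motion": [[[0, -0.3, 0.5], [0, 0, 0], 1], [[0, -0.5, 0.9], [0, 0, 0], 1], [[0, -0.5, 1.3], [0, 0, 0], 1], [[0, -0.5, 1.6], [0, 0, 0], 1], [[0, -0.5, 1.7], [0, 0, 0], 1]]}}

```text
clock: 3.02
eef_pos: [0.5219, 0.3015, 0.2259]
eef_rot: [0.188, 0.982, -0.0, -0.0]
contact_force: [-2.6, -2.1, 8.2]
opening: 0.0003
gripper_force: 4.1
```

8 N upward with the fingertips at z = 0.226, the shut lid's height, so the lid is closed. I'll rise and move around to the front.

Call:
{"api": "carry_out", "payload": {"motion": [[[0, 0, -4], [0, 0, 0], 1], [[0, -1.5, -7], [0, 0, 0], 1], [[-0.3, -5, -7], [0, 0, 0], 1], [[-0.6, -9, -7], [0, 0, 0], 1], [[-1, -13, -7], [-0.1, 0, 0], 1]]}}

```text
clock: 3.43
eef_pos: [0.4842, 0.1792, 0.2957]
eef_rot: [0.186, 0.981, 0.046, 0.008]
contact_force: [3.6, -0.8, 1.1]
opening: 0.0002
gripper_force: 0.0
```

Call:
{"api": "carry_out", "payload": {"motion": [[[-0.3, -2, 0], [-0.12, 0, 0], 1], [[-0.5, -3.5, 0], [-0.24, 0, 0], 1], [[-0.5, -3.5, 0], [-0.36, 0, 0], 1], [[-0.5, -3.5, 0], [-0.48, 0, 0], 1], [[-0.5, -3.5, 0], [-0.6, 0, 0], 1]]}}

```text
clock: 3.85
eef_pos: [0.476, 0.1442, 0.2943]
eef_rot: [0.176, 0.923, 0.337, 0.066]
contact_force: [0.8, 0.7, -0.5]
opening: 0.0003
gripper_force: 0.0
```

```bash
cat > st.py <<'E'
from h import *
from scipy.spatial.transform import Rotation as R
o=bot.get_obs(); M=R.from_quat(o['eef_rot']).as_matrix(); P=o['eef_pos']
print(o['clock'],P,o['joints'],o['contact_force']); print(M)
p=np.array([.33,.944,0]);F=np.array([.498,.207,.04])
print('to pre (5cm off)',(M.T@(F-.05*p-P))*100,'push dir',M.T@p,'up',M.T@[0,0,1],'gap along p',(F-P)@p)
E
python3 st.py
```

```text
3.85 [0.476  0.1442 0.2943] [-0.2656  0.0412 -0.3371  1.094   0.6952  0.1478] [ 0.8229  0.6596 -0.5458]
[[-0.929   0.2807  0.241 ]
 [ 0.3699  0.7108  0.5983]
 [-0.0033  0.645  -0.7642]]
to pre (5cm off) [  0.1517 -15.1398  20.5043] push dir [0.0426 0.7636 0.6443] up [-0.0033  0.645  -0.7642] gap along p 0.06655818891962667
```

Call:
{"api": "carry_out", "payload": {"motion": [[[0, -2.4, 3.1], [-0.1, 0, 0], 1], [[0, -4.8, 6.2], [-0.2, 0, 0], 1], [[0, -7.2, 9.4], [-0.25, 0, 0], 1], [[0, -9.6, 12.6], [-0.25, 0, 0], 1], [[0, -12, 15.8], [-0.25, 0, 0], 1]]}}

```text
clock: 4.27
eef_pos: [0.4787, 0.1526, 0.0931]
eef_rot: [0.168, 0.874, 0.447, 0.086]
contact_force: [2.0, -0.4, -0.2]
opening: 0.0005
gripper_force: 0.0
```

```bash
python3 st.py
```

```text
4.2667 [0.4787 0.1526 0.0931] [-0.3628  0.3187 -0.8086  0.4213  0.9448  0.0279] [ 2.0214 -0.447  -0.1942]
[[-0.929   0.2171  0.2997]
 [ 0.3701  0.5441  0.753 ]
 [ 0.0004  0.8105 -0.5858]]
to pre (5cm off) [ 0.0081 -3.8541  3.7362] push dir [0.0428 0.5853 0.8097] up [ 0.0004  0.8105 -0.5858] gap along p 0.05770268480779656
```

Call:
{"api": "carry_out", "payload": {"motion": [[[0, -1.3, 1.3], [0, 0, 0], 1], [[0, -2.6, 2.5], [0, 0, 0], 1], [[0, -3.9, 3.7], [0, 0, 0], 1], [[0, -3.9, 3.7], [0, 0, 0], 1]]}}

```text
clock: 4.6
eef_pos: [0.4809, 0.16, 0.0393]
eef_rot: [0.168, 0.875, 0.447, 0.084]
contact_force: [-0.1, -0.1, 0.1]
opening: 0.0001
gripper_force: 0.0
```

```bash
python3 st.py; python3 - <<'E'
from h import *; import cv2
a=vision.read_camera('side');b=vision.read_camera('top')
A=cv2.resize(a[120:280,180:340],None,fx=2.4,fy=2.4,interpolation=2);B=cv2.resize(b[145:305,195:335],None,fx=3,fy=3,interpolation=2)
C=np.zeros((500,810,3),np.uint8);C[:A.shape[0],:A.shape[1]]=A;C[:B.shape[0],385:385+420]=B
cv2.imwrite('pics/c3.png',cv2.convertScaleAbs(C[:,:800],alpha=1.6,beta=15)[:,:,::-1])
E
```

```text
4.6 [0.4809 0.16   0.0393] [-0.3427  0.425  -0.8806  0.221   0.9433  0.0592] [-0.1425 -0.0745  0.1113]
[[-0.9296  0.219   0.2965]
 [ 0.3686  0.5441  0.7537]
 [ 0.0037  0.8099 -0.5865]]
to pre (5cm off) [-0.0637  0.0615 -0.042 ] push dir [0.0412 0.5859 0.8093] up [ 0.0037  0.8099 -0.5865] gap along p 0.04999586024982993
```

View pics/c3.png

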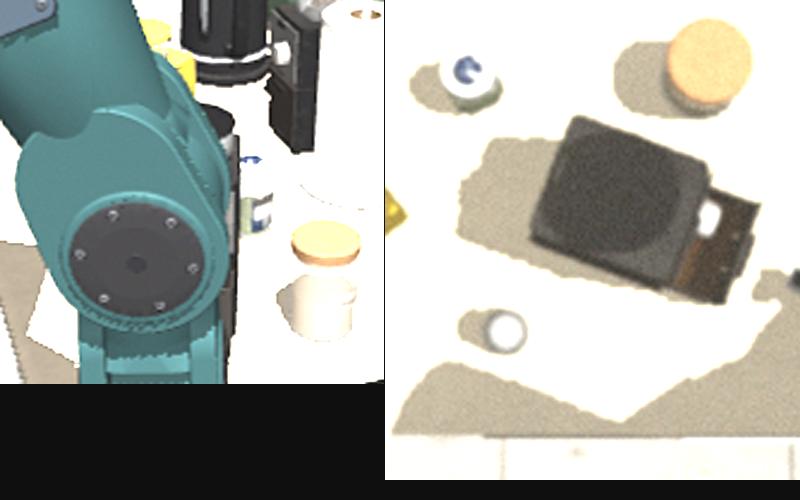

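Top view: the lid is a shut disc at (612,190), the drawer is still out with its face mid at (743,255), and the fingertip is at (797,282), lined up with it. Now I'll push along (0.04, 0.586, 0.809) in tool axes.

Call:
{"api": "carry_out", "payload": {"motion": [[[0.1, 0.9, 1.2], [0, 0, 0], 1], [[0.1, 1.7, 2.3], [0, 0, 0], 1], [[0.2, 2.2, 3.0], [0, 0, 0], 1], [[0.2, 2.5, 3.5], [0, 0, 0], 1], [[0.2, 2.8, 3.9], [0, 0, 0], 1]]}}

```text
clock: 5.12
eef_pos: [0.4979, 0.2052, 0.0422]
eef_rot: [0.167, 0.875, 0.447, 0.086]
contact_force: [0.2, 0.1, 0.4]
opening: 0.0
gripper_force: 0.1
```

Call:
{"api": "carry_out", "payload": {"motion": [[[0, 0.3, 0.4], [0, 0, 0], 1], [[0, 0.6, 0.8], [0, 0, 0], 1], [[0.1, 0.9, 1.2], [0, 0, 0], 1], [[0.1, 1.2, 1.6], [0, 0, 0], 1], [[0.1, 1.4, 2.0], [0, 0, 0], 1]]}}

```text
clock: 5.53
eef_pos: [0.5057, 0.2284, 0.041]
eef_rot: [0.167, 0.875, 0.447, 0.085]
contact_force: [0.7, 0.1, -0.2]
opening: 0.0001
gripper_force: 0.2
```

```bash
python3 st.py
```

```text
5.5333 [0.5057 0.2284 0.041 ] [-0.1626  0.4228 -0.9149 -0.0537  0.9135  0.3573] [ 0.6891  0.1242 -0.2198]
[[-0.9294  0.2166  0.2987]
 [ 0.369   0.5445  0.7532]
 [ 0.0005  0.8103 -0.586 ]]
to pre (5cm off) [-0.2853 -4.3356 -5.8293] push dir [0.0416 0.5855 0.8096] up [ 0.0005  0.8103 -0.586 ] gap along p -0.022697716770275638
```

Call:
{"api": "carry_out", "payload": {"motion": [[[0, 0.2, 0.3], [0, 0, 0], 1], [[0, 0.4, 0.5], [0, 0, 0], 1], [[0, 0.6, 0.8], [0, 0, 0], 1], [[0.1, 0.8, 1.0], [0, 0, 0], 1], [[0.1, 0.9, 1.2], [0, 0, 0], 1]]}}

```text
clock: 5.95
eef_pos: [0.5101, 0.2426, 0.0412]
eef_rot: [0.167, 0.875, 0.447, 0.085]
contact_force: [0.5, 0.2, -0.0]
opening: 0.0
gripper_force: 0.2
```

Call:
{"api": "carry_out", "payload": {"motion": [[[0, 0.1, 0.15], [0, 0, 0], 1], [[0, 0.2, 0.3], [0, 0, 0], 1], [[0, 0.3, 0.4], [0, 0, 0], 1]]}}

```text
clock: 6.2
eef_pos: [0.512, 0.2471, 0.0412]
eef_rot: [0.167, 0.875, 0.447, 0.085]
contact_force: [-1.2, -0.3, -0.3]
opening: 0.0001
gripper_force: 0.2
```

Call:
{"api": "carry_out", "payload": {"motion": [[[0, 0.1, 0.15], [0, 0, 0], 1], [[0, 0.2, 0.3], [0, 0, 0], 1]]}}

```text
clock: 6.37
eef_pos: [0.5134, 0.2504, 0.0411]
eef_rot: [0.167, 0.875, 0.447, 0.085]
contact_force: [-1.8, -0.4, -0.3]
opening: -0.0002
gripper_force: 0.2
```

```bash
python3 st.py; python3 - <<'E'
from h import *; import cv2
b=vision.read_camera('top')
B=cv2.resize(b[145:275,195:335],None,fx=4,fy=4,interpolation=2)
cv2.imwrite('pics/c4.png',cv2.convertScaleAbs(B,alpha=1.6,beta=15)[:,:,::-1])
E
```

```text
6.3667 [0.5134 0.2504 0.0411] [-0.1079  0.4293 -0.9172 -0.1288  0.8962  0.4416] [-1.8197 -0.3868 -0.2827]
[[-0.9294  0.2168  0.2988]
 [ 0.3691  0.5445  0.7532]
 [ 0.0006  0.8103 -0.586 ]]
to pre (5cm off) [-0.3815 -5.7118 -7.7075] push dir [0.0417 0.5855 0.8096] up [ 0.0006  0.8103 -0.586 ] gap along p -0.04600134024999725
```

View pics/c4.png

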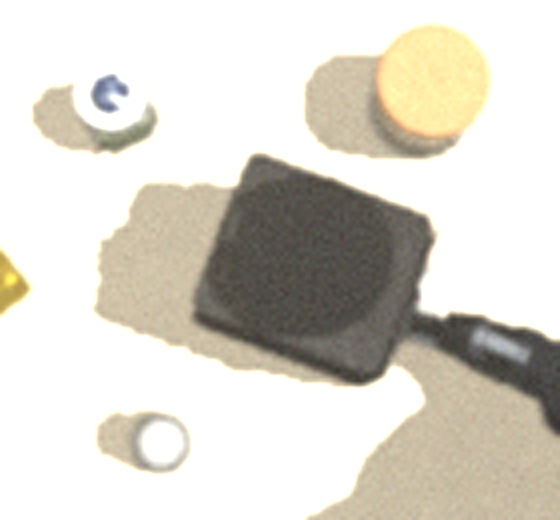

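The drawer is nearly in: only the fingers show at the front wall (415,325), and the grinder and jars haven't moved. I'll continue in small steps until the force rises.

Call:
{"api": "carry_out", "payload": {"motion": [[[0, 0.1, 0.1], [0, 0, 0], 1], [[0, 0.2, 0.2], [0, 0, 0], 1]]}}

```text
clock: 6.58
eef_pos: [0.5144, 0.2529, 0.0415]
eef_rot: [0.167, 0.875, 0.447, 0.085]
contact_force: [-1.7, -3.4, 0.0]
opening: -0.0
gripper_force: 2.0
```

Call:
{"api": "carry_out", "payload": {"motion": [[[0, 0.05, 0.1], [0, 0, 0], 1], [[0, 0.1, 0.2], [0, 0, 0], 1]]}}

```text
clock: 6.75
eef_pos: [0.5151, 0.2546, 0.0412]
eef_rot: [0.168, 0.875, 0.447, 0.085]
contact_force: [-6.3, -14.5, 8.7]
opening: -0.0002
gripper_force: 7.7
```

The force rose sharply (~16 N), so the drawer is home. Backing off.

Call:
{"api": "carry_out", "payload": {"motion": [[[0, -0.6, -0.8], [0, 0, 0], 1], [[0, -2, -3], [0, 0, 0], 1], [[0, -4, -6], [0, 0, 0], 1], [[0, -6, -9], [0, 0, 0], 1], [[0, -6, -12], [0, 0, 0], 1]]}}

```text
clock: 7.17
eef_pos: [0.4648, 0.1305, 0.0621]
eef_rot: [0.168, 0.874, 0.447, 0.084]
contact_force: [0.1, -0.1, -1.0]
opening: -0.0002
gripper_force: 0.0
```

Call:
{"api": "carry_out", "payload": {"motion": [[[0, 1, -3.5], [0, 0, 0], 1], [[0, 2, -7], [0, 0, 0], 1], [[0, 2, -10], [0, 0, 0], 1], [[0, 2, -13], [0, 0, 0], 1], [[0, 2, -13], [0, 0, 0], 1]]}}

```text
clock: 7.58
eef_pos: [0.4324, 0.0413, 0.1576]
eef_rot: [0.168, 0.875, 0.446, 0.087]
contact_force: [0.2, 1.1, -1.0]
opening: -0.0
gripper_force: 0.0
```

```bash
python3 st.py; python3 - <<'E'
from h import *; import cv2
a=vision.read_camera('side');b=vision.read_camera('top')
A=cv2.resize(a[120:280,180:340],None,fx=2.4,fy=2.4,interpolation=2);B=cv2.resize(b[145:275,195:335],None,fx=2.9,fy=2.9,interpolation=2)
C=np.zeros((400,800,3),np.uint8);C[:A.shape[0],:A.shape[1]]=A;C[:B.shape[0],390:390+B.shape[1]]=B
cv2.imwrite('pics/c5.png',cv2.convertScaleAbs(C,alpha=1.6,beta=15)[:,:,::-1])
E
```

```text
7.5833 [0.4324 0.0413 0.1576] [-0.6754  0.2875 -0.63    1.0326  0.8875 -0.4776] [ 0.2138  1.0677 -1.0085]
[[-0.9283  0.2163  0.3024]
 [ 0.3718  0.5451  0.7514]
 [-0.0023  0.81   -0.5865]]
to pre (5cm off) [-0.125  -2.0081 17.2841] push dir [0.0446 0.586  0.8091] up [-0.0023  0.81   -0.5865] gap along p 0.17802736997391141
```

View pics/c5.png

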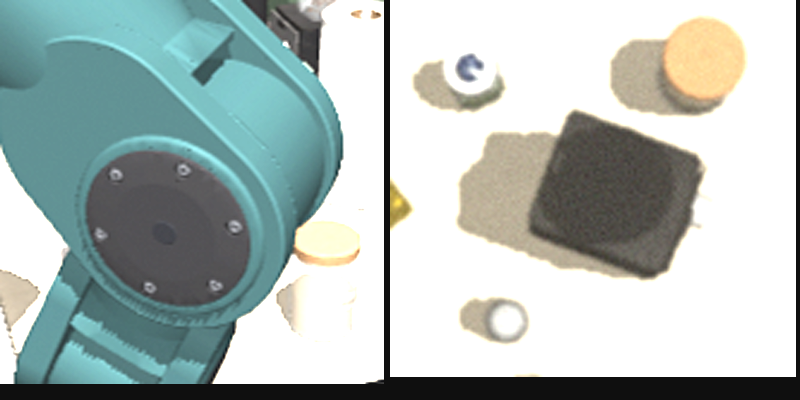

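The top view shows the grinder closed at (615,195) with only the dial protruding, the drawer flush, and the grinder, jars and shaker in place. The arm is clear, so I'm handing in.

```bash
python3 -c "
from plant import bot
print(bot.hand_in())"
```

```text
the job is handed in; nothing more can be done
None
```

I tipped the hopper lid shut and pushed the catch drawer home, then handed the job in. In the last top view the grinder, jars and shaker were in place and the arm was clear; the hand-in returned no verdict.

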